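Stack the loaf-tin lids in the bin and hold its flap at the balance point

ROBOT

A 7-joint arm with a two-finger parallel gripper is mounted at the origin on the work surface. World frame = base frame: x ahead of the robot, y to its left, z up, the work surface at z = 0. Lengths are in m, angles in rad, forces in N, time in s.
With the tool pointing down it reaches from about 0.425 to 0.875 m from the base axis. Payload 4.7 kg.
Tool frame: the origin (TCP) lies midway between the tips of the shut fingers; the grasp point (between the pads) lies 19 mm behind it; z points along the fingers, y is the direction in which the jaws open and shut (so a half turn about z gives the same grasp; the last joint's range is limited). The gripper opens to 85 mm and grips with 20 to 120 N. Pads are 22 mm wide; open, the fingers measure 114 mm over their backs; the gripper's body (76 mm by 85 mm) begins 54 mm behind the grasp point. The pads swing forward as they close: fully open they stand 13 mm farther back than shut.
Start: joints at [1.32, 0.321, -0.07, 1.45, 0.023, 1.371, -0.057], TCP at [0.17, -0.627, 0.231] pointing down, gripper open.
Joint ranges: [-2.86, 2.86], [-0.3, 2.09], [-1.38, 1.24], [0.06, 2.45], [-1.56, 4.7], [0.09, 2.05], [-2.69, 2.69]. Speed limits (rad/s): [2.57, 2.57, 3.14, 3.14, 3.14, 3.14, 3.14].

INTERFACE

Orientations are given as a 3x3 rotation matrix whose columns are the frame's x, y, z axes.
In Python, from station import r gives the robot as it stands. The module is installed in compiled form; this text tells all that it offers.
- The arm moves only by the shell command python3 -m crank 'ROWS' [OPENING] [FORCE]. ROWS is JSON, a list of rows, each a list of 2 entries, a list of its own where there are three numbers: the shift along the tool's x, y, z in cm, then the turn about the tool's z in rad. A call has 1 to 8 rows; each row is the pose to reach, as a shift and turn from the pose measured when the call began, along the tool's axes at that moment; what a row does not reach only later rows make up. A row lasts 1/8 s, in which the tool goes at most 62.5 mm and 10.7 degrees, less where a joint would pass 70% of its speed; a pose out of reach is approached as far as the arm can. A call with a gripper value outside its range is refused whole. OPENING is the opening, from -1 (shut) to 1 (fully open), set as the call begins (- or left out, the last holds). The fingers move at their own pace and stop on an object; FORCE is the grip in N (left out, the last holds). Time passes only in rows, so rows that repeat a pose let the fingers close. It gives the time, the measured TCP pose, the force and the opening at its end, in the units of the state.
- r.sense(): the state, without advancing time (a new reading comes with each control period).
- r.get_image(name): name is "scene" or "top" or "wrist"; returns a dict with "frame" (480x640x3 uint8, blue, green, red), "range_z" (480x640 float32, m along the optical axis (not along the pixel's ray), 0 where there is no reading), "camera_matrix" (3x3 intrinsics, pixels), "origin" and "orientation" of the camera in the world. Camera axes: x right, y up, looking along -z (the intrinsics and any distortion apply to the point x, -y, -z); pixel columns grow to the right and rows downward; lengths in m; the calibration is good to about 2 mm. A picture is of the moment at which its call begins.
- r.job_done(): hands the job in, once; it reports no verdict.
The state is a dict: "time": time; "joint_positions": joint angles; "qvel": joint speeds; "joint_efforts": joint torques, N m; "tool_pos": TCP position; "ee_rot": TCP orientation; "ft_force": force on the tool from outside, world axes, zero at the start; "wrist_torque": the same for the moment, N m; "width": finger opening in m.
Only numpy, scipy, OpenCV 4.12 (cv2) and the standard library are available. Lean on these libraries where they do the work, as an engineer would, in place of code of your own. Each camera call takes 0.05 s, during which the arm holds its last target.

TASK

Stack the two loose loaf-tin lids squarely on the lid that lies in the steel bin, so that the three make one pile with flush edges, and let go of them. Then grip the bin's leaning-back flap by its bar, swing it forward to its balance point, straight upright over its hinge, without letting it fall on towards shut, and finish while still gripping the bar and holding the flap still there, so that a colleague can fit the stay. Leave everything else on the bench where it is.

Things in the scene. Friction and masses are not known exactly. Their poses are not given: they have to be found in the camera images.
- bin: shallow open steel bin fixed to the bench, 180 (x) x 220 (y) mm outside, rim 50 mm above the bench, walls and floor 4 mm thick; origin at the centre of its underside (bench height), its +x side, facing away from the robot, carries the flap's hinge. Its floor is 4 mm above its origin
- flap (a joint): angle of the bin's hinged flap (rad): 0 = lying shut over the bin, 1.571 = standing straight upright, which is its balance point, 2.0 = leaning back away from the robot on its stop, as at the start. The flap is a 3 mm steel plate 216 mm wide reaching 180 mm from the hinge, about 0.4 kg; the hinge is almost frictionless, so the flap falls shut below the balance point and back on the stop above it
- flap_hinge (a point): the middle of the flap's hinge line, on the bin's +x rim, 90 mm in +x of the bin's origin and 53 mm above the bench; the hinge line runs along the bin's y
- flap_bar (a point): the middle of the flap's black round handle bar: 12 mm thick, 110 mm long parallel to the hinge line, in the plane of the flap, 216 mm from the hinge line and 36 mm beyond the flap's free edge, on two end posts; it can be pinched from above at its middle between the posts, and turns between the fingers as the flap swings
- lid_base: dark steel loaf-tin lid: a flat rigid plate 100 (x) x 62 (y) x 10 mm (z), 0.12 kg, with a brighter panel on top; origin at the centre of its underside, x along the 100 mm side, z up; this one lies flat on the bin's floor and is the bottom of the pile; its x is roughly along the bin's x
- lid_a: dark steel loaf-tin lid: a flat rigid plate 100 (x) x 62 (y) x 10 mm (z), 0.12 kg, with a brighter panel on top; origin at the centre of its underside, x along the 100 mm side, z up; lies flat on the bench beside the bin at the start
- lid_b: dark steel loaf-tin lid: a flat rigid plate 100 (x) x 62 (y) x 10 mm (z), 0.12 kg, with a brighter panel on top; origin at the centre of its underside, x along the 100 mm side, z up; lies flat on the bench beside the bin at the start
- cutter: bystander, to be left alone: round steel pastry cutter ring, 68 mm across, 30 mm high; origin at the centre of its underside
- roll: bystander, to be left alone: bread roll, 72 mm across, 44 mm high; origin at the centre of its underside
- roll2: bystander, to be left alone: darker bread roll, 76 mm across, 46 mm high; origin at the centre of its underside
- scraper: bystander, to be left alone: dough scraper lying flat, steel blade with wooden grip, about 95 x 110 mm, 18 mm high; origin at the centre of its underside
- seeds: bystander, to be left alone: glass jar with steel cap, 70 mm across, 110 mm high; origin at the centre of its underside
- bowl: bystander, to be left alone: steel bowl, 120 mm across, 50 mm high; origin at the centre of its underside
- mug: bystander, to be left alone: white mug, 80 mm across, 85 mm high; origin at the centre of its underside
There are look-alikes about, which are no part of the job. What is shaped like the lid_a but brown or pink is not meant. Leave any orange look-alike of the lid_b alone.

How it is judged:
By the outcome, as a careful person would: the job done as asked, in the order asked, and still so for the second after the job is handed in, while the arm keeps its last pose, push and grip.
It also fails if it takes over 72 s, if anything falls off the work surface, if the arm or the gripper's body presses on something with over 40 N, if the wrist force passes 120 N, or if a joint passes its speed limit or range.

## Working session

There is one attempt and no reset: what is moved stays moved. The work goes in short steps, Python scripts to look and compute and a shell command to move; the robot and the scene stay as the last step left them, time stands still between calls to the robot, and variables do not carry over. Pictures are saved under pics/ and viewed, and the job is handed in when it is done.

```bash
mkdir -p pics; ls; python3 - <<'E'
from station import r
import cv2,numpy as np
s=r.sense()
for k,v in s.items(): print(k,np.round(v,4).tolist())
for n in ["scene","top","wrist"]:
    d=r.get_image(n); cv2.imwrite(f"pics/{n}0.png",d["frame"]); np.savez(f"{n}0.npz",**d)
    print(n,d["camera_matrix"].tolist(),d["origin"],d["orientation"].tolist(),d.keys())
E
```

```text
pics
time 0.0
joint_positions [1.3201, 0.3218, -0.0701, 1.4517, 0.0226, 1.3708, -0.0569]
qvel [0.0018, -0.0005, 0.0003, 0.0027, -0.0004, -0.0006, 0.0004]
joint_efforts [0.0007, -49.3579, -0.3815, -31.4333, 0.0132, 0.0113, 0.0]
tool_pos [0.1699, -0.6268, 0.2302]
ee_rot [[0.9651, 0.2618, -0.0006], [0.2618, -0.9651, 0.0018], [-0.0001, -0.0019, -1.0]]
ft_force [-0.1849, 0.0098, -0.7128]
wrist_torque [-0.0205, -0.0255, -0.0138]
width 0.0851
scene [[468.06418191197105, 0.0, 319.09311188121694], [0.0, 468.06418191197105, 229.26592256584507], [0.0, 0.0, 1.0]] [ 1.45721522 -0.04289092  0.87889133] [[0.03545530161925172, -0.6502098315887281, 0.7589269375193145], [0.9992965485459662, 0.032351963742042515, -0.01896730097174851], [-0.01222005119495092, 0.7590655606384675, 0.6508994891697193]] dict_keys(['frame', 'range_z', 'camera_matrix', 'origin', 'orientation'])
top [[622.2086868424751, 0.0, 318.5318283881811], [0.0, 622.2086868424751, 237.89578986883197], [0.0, 0.0, 1.0]] [0.37991521 0.01599705 1.74572385] [[0.006778743454601452, 0.996612312189369, -0.08196308821497897], [-0.9997931596718469, 0.008326419226074867, 0.018555554862530885], [0.019175153469045244, 0.08182035159684532, 0.9964626152315035]] dict_keys(['frame', 'range_z', 'camera_matrix', 'origin', 'orientation'])
wrist [[334.39406435072056, 0.0, 322.77188634669176], [0.0, 334.39406435072056, 236.85190859750463], [0.0, 0.0, 1.0]] [ 0.24098367 -0.60855924  0.3737048 ] [[0.26189941488194096, 0.9239219334210403, 0.27888520474923384], [-0.9650927031378761, 0.2513795315930822, 0.07351466143612506], [-0.002184224009245389, -0.28840352293196364, 0.95750646845121]] dict_keys(['frame', 'range_z', 'camera_matrix', 'origin', 'orientation'])
```

View pics/top0.png

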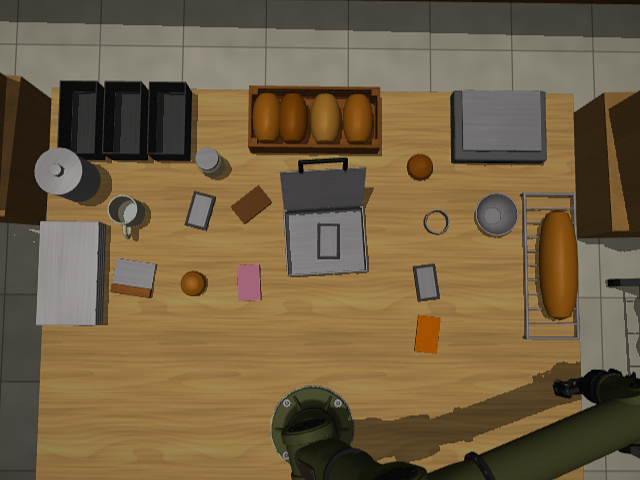

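View pics/scene0.png

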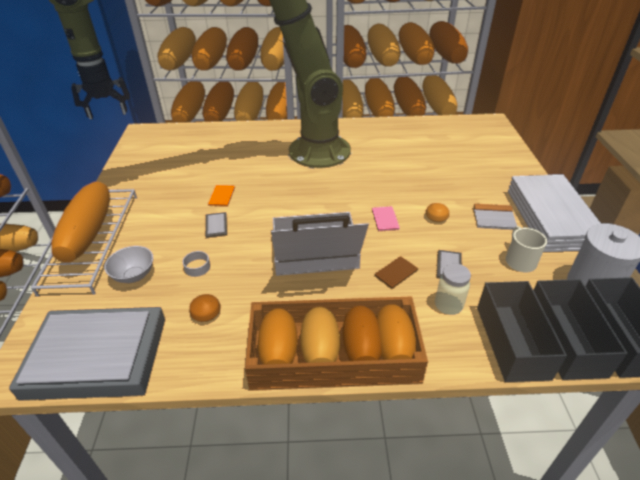

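View pics/wrist0.png

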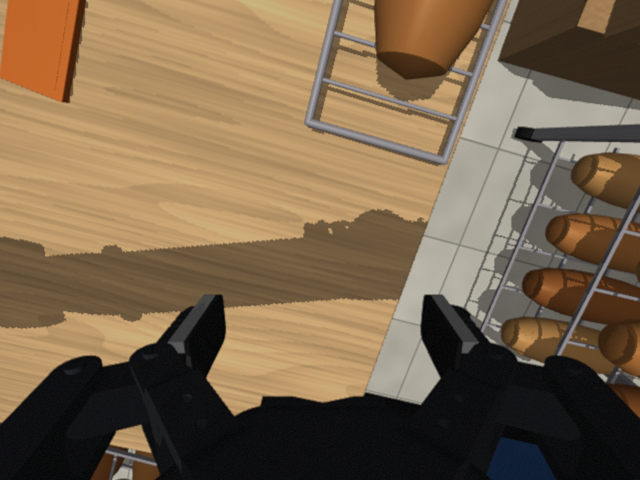

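```bash
cat > h.py <<'E'
import numpy as np,cv2
def cloud(d):
    z=d["range_z"]; K=d["camera_matrix"]; v,u=np.mgrid[0:480,0:640]
    p=np.stack([(u-K[0,2])/K[0,0]*z,-(v-K[1,2])/K[1,1]*z,-z],-1)
    P=p@d["orientation"].T+d["origin"]; P[z<=0]=np.nan; return P
def proj(d,X):
    p=(np.atleast_2d(X)-d["origin"])@d["orientation"]; K=d["camera_matrix"]
    return np.stack([K[0,2]+K[0,0]*p[:,0]/-p[:,2],K[1,2]-K[1,1]*p[:,1]/-p[:,2]],-1)
def onplane(d,uv,h):
    uv=np.atleast_2d(uv).astype(float); K=d["camera_matrix"]
    r=np.stack([(uv[:,0]-K[0,2])/K[0,0],-(uv[:,1]-K[1,2])/K[1,1],-np.ones(len(uv))],-1)@d["orientation"].T
    t=(h-d["origin"][2])/r[:,2]; return d["origin"]+t[:,None]*r
def rect(xy):
    (c,(w,h),a)=cv2.minAreaRect((np.asarray(xy)*1000).astype(np.float32))
    if w<h: w,h,a=h,w,a+90
    a=(a+90)%180-90
    return np.round([c[0],c[1],w,h,a],1)
E
python3 - <<'E'
from h import *
d=dict(np.load("top0.npz")); P=cloud(d); hsv=cv2.cvtColor(d["frame"],cv2.COLOR_BGR2HSV)
for n,(u,v),w in [("R",(426,282),28),("L",(200,210),28),("base",(328,240),26),("orange",(428,334),20)]:
    sl=np.s_[v-w:v+w,u-w:u+w]; Q=P[sl]; S=hsv[sl][...,1]
    print(n,P[v,u], "bench z",np.nanmedian(Q[...,2]))
    m=(S<60) if n in"RL" else None
    if n in "RL":
        k,l,st,c=cv2.connectedComponentsWithStats(m.astype(np.uint8)); m=l==l[w,w]
        mm=m&(Q[...,2]>.004); print(rect(onplane(d,np.argwhere(m)[:,::-1]+[u-w,v-w],.01)[:,:2]),rect(Q[mm][:,:2]))
    if n=="base":
        mm=(Q[...,2]>.0095)&(Q[...,2]<.025); print(rect(Q[mm][:,:2]),mm.sum()); 
        print(np.round(Q[26,::4,2],4))
for uv in [(285,209),(365,206),(289,276),(368,272),(300,165),(346,163),(323,163)]:print(uv,P[uv[1],uv[0]])
im=d["frame"][140:340,160:480]; cv2.imwrite("pics/topz.png",cv2.resize(im,None,fx=2.5,fy=2.5,interpolation=cv2.INTER_CUBIC))
E
```

```text
R [ 0.40166724 -0.31806673  0.0060988 ] bench z 0.0018492826272813456
[ 400.7 -317.5   97.2   61.6    8.1] [ 401.3 -317.2   96.1   63.1    7.5]
L [0.59817072 0.31595775 0.01078719] bench z 0.0013892643885251577
[596.9 316.6  97.5  62.  -14.5] [597.4 317.2  97.8  62.3 -14.7]
base [ 0.51689164 -0.04283038  0.01132725] bench z 0.006047289161938418
[ 5.188e+02 -4.140e+01  1.435e+02  1.428e+02  3.000e-01] 857
[ 0.0043  0.0001  0.002   0.0061  0.0052  0.0103  0.0101  0.0135  0.0184
  0.0107 -0.0029  0.003   0.0043]
orange [ 0.25804916 -0.32103143  0.01404682] bench z 0.005435285014927738
(285, 209) [0.6041195  0.07860749 0.00355145]
(365, 206) [ 6.15241175e-01 -1.47507206e-01 -1.07184383e-04]
(289, 276) [0.4156865  0.0652708  0.00583854]
(368, 272) [ 0.42832508 -0.15505777  0.0101227 ]
(300, 165) [0.68117168 0.03450717 0.24726579]
(346, 163) [ 0.68860912 -0.07817238  0.24096556]
(323, 163) [ 0.73753115 -0.02779504 -0.00092734]
```

View pics/topz.png

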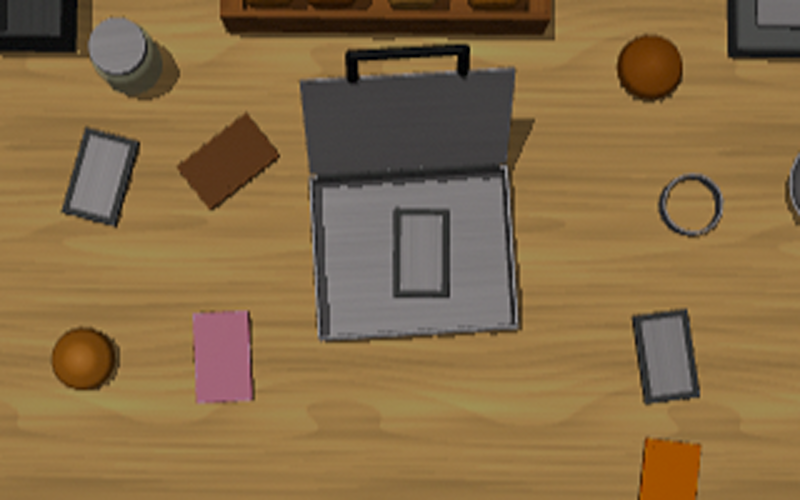

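```bash
cat > go.py <<'E'
# prints shift (cm) and turn from the present pose to TCP x y z (m) yaw (deg)
import sys,numpy as np
from station import r
x,y,z,yaw=map(float,sys.argv[1:5]); s=r.sense(); R=np.array(s["ee_rot"]); p=np.array(s["tool_pos"])
sh=R.T@(np.array([x,y,z])-p)*100
cur=np.degrees(np.arctan2(R[1,0],R[0,0])); t=-np.radians((yaw-cur+90)%180-90)
print("t",s["time"],"pos",np.round(p,4),"yaw",round(cur,2),"tilt",np.round(R[:,2],4),"w",round(s["width"],4),"F",np.round(s["ft_force"],1)); print("shift",np.round(sh,2),"turn",round(t,3))
E
python3 go.py 0.401 -0.317 0.18 8
```

```text
t 0.15 pos [ 0.17   -0.627   0.2305] yaw 15.18 tilt [-5.0e-04  1.3e-03 -1.0e+00] w 0.0858 F [ 0.   0.1 -0.7]
shift [ 30.41 -23.86   5.08] turn 0.125
```

```bash
python3 -m crank '[[[4,-3,0.5],0.02],[[8.5,-6.5,1],0.05],[[13,-10,2],0.08],[[17,-13.5,3],0.125],[[21.5,-17,4],0.125],[[26,-20.5,5],0.125],[[30.4,-23.9,5.1],0.125],[[30.4,-23.9,5.1],0.125]]' 1; python3 go.py 0.401 -0.317 0.18 8; python3 - <<'E'
from station import r
import cv2,numpy as np
d=r.get_image("wrist"); cv2.imwrite("pics/w1.png",d["frame"]); np.savez("w1.npz",**d)
E
```

```text
time: 1.15
tool_pos: [0.4039, -0.3118, 0.1797]
ee_rot: [[0.989, 0.148, 0.0], [0.148, -0.989, 0.003], [0.001, -0.003, -1.0]]
ft_force: [-0.9, -0.4, 1.0]
width: 0.0857
t 1.15 pos [ 0.4039 -0.3118  0.1797] yaw 8.54 tilt [ 3.e-04  3.e-03 -1.e+00] w 0.0857 F [-0.9 -0.4  1. ]
shift [-0.36  0.47 -0.03] turn 0.009
```

View pics/w1.png

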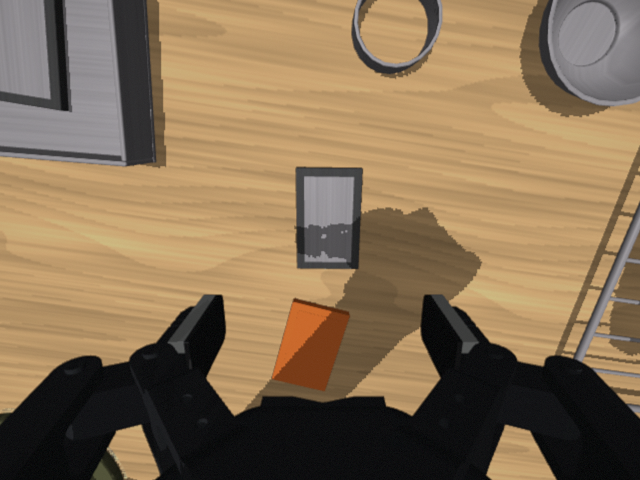

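```bash
cat > wl.py <<'E'
# measure the grey lid containing pixel u,v from npz, at top height h
import sys
from h import *
def measure(d,seed,h,win=120):
    f=d["frame"].astype(int); hsv=cv2.cvtColor(d["frame"],cv2.COLOR_BGR2HSV)
    m=((f.max(-1)-f.min(-1))<22).astype(np.uint8)
    m=cv2.morphologyEx(m,cv2.MORPH_OPEN,np.ones((3,3),np.uint8))
    k,l,st,c=cv2.connectedComponentsWithStats(m); i=l[seed[1],seed[0]]; mm=(l==i).astype(np.uint8)
    cs,_=cv2.findContours(mm,cv2.RETR_EXTERNAL,cv2.CHAIN_APPROX_NONE); c=max(cs,key=cv2.contourArea)[:,0]
    o=d["frame"].copy(); cv2.drawContours(o,[c[:,None]],-1,(0,255,0),1); 
    return rect(onplane(d,c,h)[:,:2]),o,st[i]
E
python3 - <<'E'
from wl import *
d=dict(np.load("w1.npz"))
print(proj(d,[[.404,-.312,.18],[.404,-.312,.01]]))
a,o,st=measure(d,(329,200),.01); print(a,st); cv2.imwrite("pics/w1m.png",o)
P=cloud(d); print(P[200,329],P[140,250],P[225,329])
E
```

```text
[[322.03422723 298.15391757]
 [322.98479686 216.12172037]]
[ 400.9 -317.5   99.2   61.2    8. ] [ 296  168   66  101 6383]
[ 0.42045449 -0.31526777  0.01077623] [ 4.63204919e-01 -2.34414827e-01 -4.22739856e-04] [ 0.3964261  -0.31900806  0.01102123]
```

View pics/w1m.png

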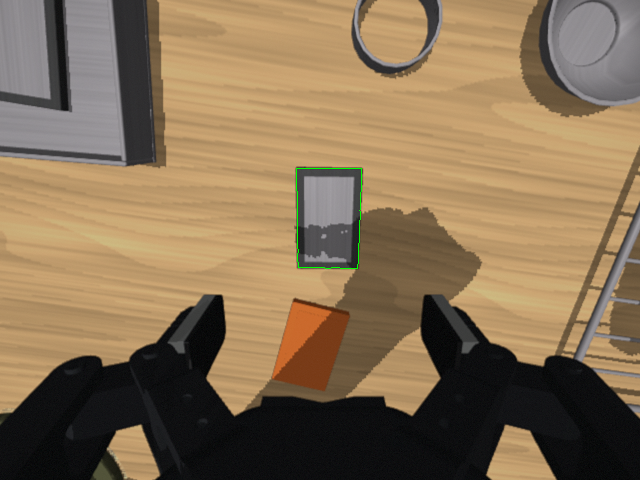

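```bash
python3 -m crank '[[[-0.3,0.6,2],0.01],[[-0.3,0.6,5],0.01],[[-0.3,0.6,8],0.01],[[-0.3,0.6,10],0.01],[[-0.3,0.6,10],0.01],[[-0.3,0.6,10],0.01]]' 0.65 40; python3 go.py 0.4009 -0.3175 0.02 8; python3 - <<'E'
from station import r
import cv2,numpy as np
from h import *
d=r.get_image("wrist"); cv2.imwrite("pics/w2.png",d["frame"]); np.savez("w2.npz",**d)
P=cloud(d); p=np.array(r.sense()["tool_pos"]); R=np.array(r.sense()["ee_rot"])
L=(P-p)@R
m=(abs(L[...,0])<.014)&(abs(L[...,1])<.06)&(L[...,2]>-.05)&(L[...,2]<.02)
for s in (-1,1):
    q=L[m&(s*L[...,1]>0.02)]; print(len(q),q[:,2].max(),np.percentile(q[:,2],[50,90,99]),np.percentile(q[:,1],[1,50,99]))
E
```

```text
time: 1.95
tool_pos: [0.3997, -0.322, 0.0805]
ee_rot: [[0.991, 0.133, 0.0], [0.133, -0.991, 0.001], [0.0, -0.001, -1.0]]
ft_force: [-1.1, 0.2, -0.4]
width: 0.0708
t 1.95 pos [ 0.3997 -0.322   0.0805] yaw 7.65 tilt [ 0.e+00  6.e-04 -1.e+00] w 0.0708 F [-1.1  0.2 -0.4]
shift [ 0.17 -0.43  6.05] turn -0.006
2848 -0.007748053712409782 [-0.03275241 -0.01629414 -0.00957818] [-0.04796351 -0.03512476 -0.03436613]
2850 -0.007727450673721259 [-0.03263103 -0.01625219 -0.00981867] [0.03542144 0.03613389 0.04900252]
```

View pics/w2.png

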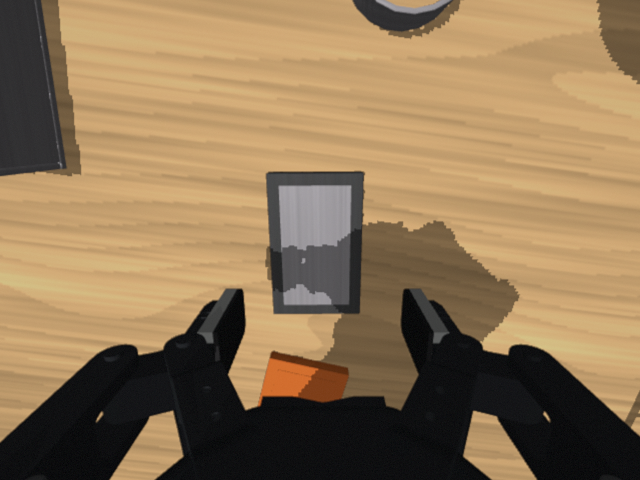

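```bash
python3 -m crank '[[[0.1,-0.2,0.5],-0.006],[[0.15,-0.43,3],-0.006],[[0.15,-0.43,5],-0.006],[[0.15,-0.43,5],-0.006]]'; python3 go.py 0.4009 -0.3175 -0.002 8; python3 - <<'E'
from station import r
from wl import *
d=r.get_image("wrist"); a,o,st=measure(dict(d),(322,250),.01); print(a,st); cv2.imwrite("pics/w3.png",o)
a,o,st=measure(dict(np.load("w2.npz")),(315,200),.01); print(a,st)
E
```

```text
time: 2.5
tool_pos: [0.4002, -0.3168, 0.0298]
ee_rot: [[0.99, 0.14, -0.001], [0.14, -0.99, 0.002], [-0.001, -0.002, -1.0]]
ft_force: [0.0, 0.1, 0.9]
width: 0.0699
t 2.5 pos [ 0.4002 -0.3168  0.0298] yaw 8.03 tilt [-0.0014  0.0019 -1.    ] w 0.0699 F [0.  0.1 0.9]
shift [0.06 0.09 3.18] turn 0.0
[ 401.1 -317.4  100.6   61.6    8.1] [  261   184   126   177 20561]
[ 401.  -317.4   99.9   61.6    7.8] [  267   172    96   142 12886]
```

View pics/w3.png

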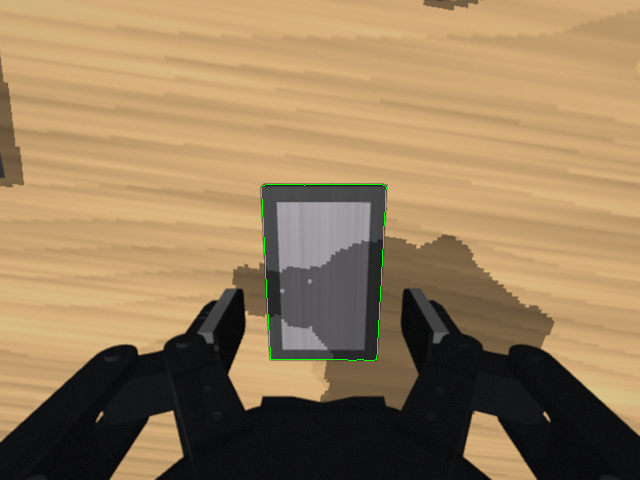

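```bash
python3 -m crank '[[[0.05,0.06,1.5],0],[[0.05,0.06,2.8],0],[[0.05,0.06,3.2],0],[[0.05,0.06,3.2],0]]'; python3 -m crank '[[[0,0,0],0],[[0,0,0],0],[[0,0,0],0],[[0,0,0],0]]' -1 50; python3 go.py 0.517 -0.042 0.12 0;
```

```text
time: 3.05
tool_pos: [0.4013, -0.3176, -0.0016]
ee_rot: [[0.99, 0.14, -0.0], [0.14, -0.99, 0.001], [-0.0, -0.001, -1.0]]
ft_force: [-0.7, 1.0, 0.1]
width: 0.0704
time: 3.55
tool_pos: [0.4019, -0.318, -0.0008]
ee_rot: [[0.99, 0.14, 0.001], [0.14, -0.99, 0.0], [0.001, -0.0, -1.0]]
ft_force: [-1.4, -0.2, 4.8]
width: 0.0601
t 3.55 pos [ 0.4019 -0.318  -0.0008] yaw 8.02 tilt [ 6.e-04  3.e-04 -1.e+00] w 0.0601 F [-1.4 -0.2  4.8]
shift [ 15.26 -25.73 -12.07] turn 0.14
```

```bash
python3 -m crank '[[[0,0,-1],0],[[0,0,-4],0],[[0,0,-8],0],[[0,0,-12],0],[[0,0,-13],0],[[0,0,-13],0]]'; python3 go.py 0.517 -0.042 0.13 0; python3 - <<'E'
from station import r
from h import *
d=r.get_image("wrist"); cv2.imwrite("pics/w4.png",d["frame"])
E
```

```text
time: 4.3
tool_pos: [0.4017, -0.3181, 0.1292]
ee_rot: [[0.99, 0.139, 0.001], [0.139, -0.99, -0.0], [0.001, 0.0, -1.0]]
ft_force: [-0.2, 0.6, -1.5]
width: 0.06
t 4.3 pos [ 0.4017 -0.3181  0.1292] yaw 8.02 tilt [ 9.e-04 -2.e-04 -1.e+00] w 0.06 F [-0.2  0.6 -1.5]
shift [ 15.27 -25.73  -0.07] turn 0.14
```

View pics/w4.png

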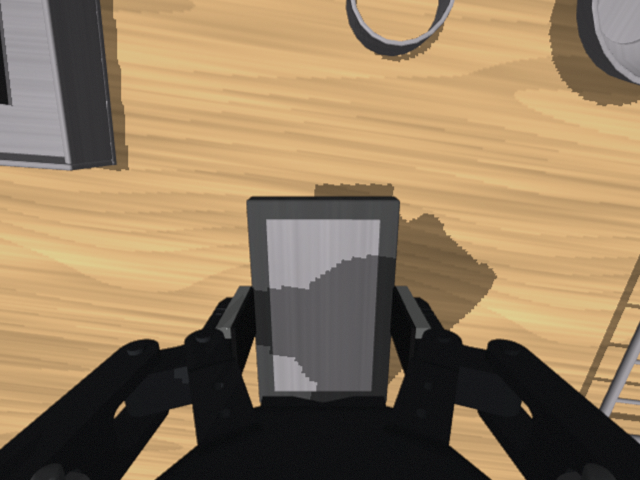

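```bash
python3 go.py 0.44 -0.042 0.20 0
```

```text
t 4.35 pos [ 0.4011 -0.3176  0.1281] yaw 8.02 tilt [-7.0e-04  1.3e-03 -1.0e+00] w 0.0602 F [ 0.2 -0.5 -0.8]
shift [  7.7  -26.76  -7.16] turn 0.14
```

```bash
python3 -m crank '[[[0.5,-1,-4],0],[[2,-5,-7],0.05],[[3.5,-10,-7.2],0.1],[[5,-16,-7.2],0.14],[[6.5,-21.5,-7.2],0.14],[[7.7,-26.8,-7.2],0.14],[[7.7,-26.8,-7.2],0.14],[[7.7,-26.8,-7.2],0.14]]'; python3 go.py 0.44 -0.042 0.20 0; python3 - <<'E'
from station import r
from h import *
s=r.sense()
d=r.get_image("wrist"); cv2.imwrite("pics/w5.png",d["frame"]);np.savez("w5.npz",tp=s["tool_pos"],R=s["ee_rot"],**d)
E
```

```text
time: 5.35
tool_pos: [0.4391, -0.0421, 0.199]
ee_rot: [[1.0, 0.0, -0.003], [0.0, -1.0, 0.002], [-0.003, -0.002, -1.0]]
ft_force: [-0.9, -0.7, -1.4]
width: 0.0602
t 5.35 pos [ 0.4391 -0.0421  0.199 ] yaw 0.01 tilt [-0.0034  0.0015 -1.    ] w 0.0602 F [-0.9 -0.7 -1.4]
shift [ 0.09 -0.01 -0.1 ] turn 0.0
```

View pics/w5.png

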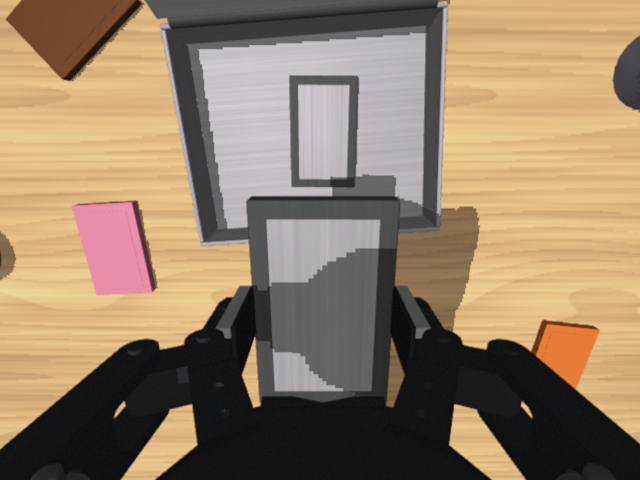

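```bash
python3 - <<'E'
from h import *
d=dict(np.load("w5.npz")); f=d["frame"]
a=cv2.resize(f[65:200,270:380],None,fx=4,fy=4,interpolation=cv2.INTER_NEAREST)
b=cv2.resize(f[190:325,240:340],None,fx=4,fy=4,interpolation=cv2.INTER_NEAREST)[:540]
g=cv2.cvtColor(f,cv2.COLOR_BGR2GRAY)
print(g[192:212,300]); print(g[300,255:275],g[250,380:402]); print(g[130,284:306],g[130,342:364],g[70:90,320],g[175:195,310])
cv2.imwrite("pics/w5z.png",np.hstack([a,b])[:600,:800])
E
```

```text
[196 194 190 164 101  39  31  43  63  76  82  84  84  84  85  84  84  85
  84  84]
[ 44  48  44  47  45  45  44  44  45  44  42  44  44  43  46  79  96 100
  99  98] [ 44  43  42  45  45  44  42  44  44  43  44  42  42  43  42  43  53  96
 110 108 108 109]
[197 198 198 199 200 197 131  88  87  89  88  86  85  91 135 187 198 196
 196 195 195 198] [188 190 189 192 194 191 130  86  82  84  83  80  80  76  91 171 193 193
 191 191 190 190] [194 196 196 199 196 139  89  88  87  88  88  88  87  87 110 174 197 197
 197 196] [190 192 190 173 124  87  86  86  87  87  85  99 166 190 190 194 195 191
 190 188]
```

View pics/w5z.png

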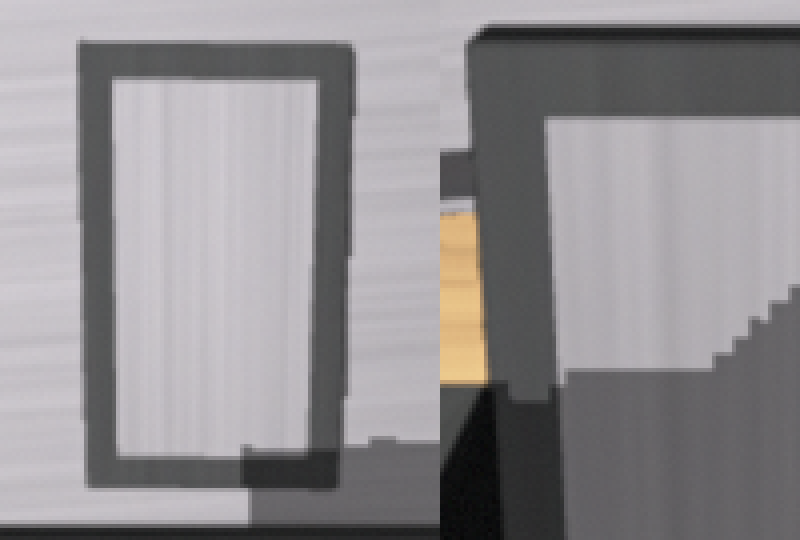

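```bash
cat >> wl.py <<'E'
def quad(d,corners,hw=6,trim=.12):
    """refine a convex quad (inside brighter) : corners px in order -> refined corners"""
    g=cv2.GaussianBlur(cv2.cvtColor(d["frame"],cv2.COLOR_BGR2GRAY),(3,3),0).astype(np.float32); c=np.array(corners,float); L=[]
    cen=c.mean(0)
    for i in range(4):
        a,b=c[i],c[(i+1)%4]; t=(b-a)/np.linalg.norm(b-a); n=np.array([-t[1],t[0]])
        if n@(cen-a)<0:n=-n
        pts=[]
        for s in np.linspace(trim,1-trim,40):
            q=a+(b-a)*s; k=np.arange(-hw,hw+.01,.25); X=q+k[:,None]*n
            p=cv2.remap(g,X[:,0].astype(np.float32)[None],X[:,1].astype(np.float32)[None],cv2.INTER_LINEAR)[0]
            gr=np.gradient(p); j=np.argmax(gr)
            if gr[j]<3: continue
            w=slice(max(j-6,0),j+7); kk=(k[w]*gr[w].clip(0)).sum()/gr[w].clip(0).sum(); pts.append(q+kk*n)
        v=cv2.fitLine(np.array(pts,np.float32),cv2.DIST_HUBER,0,.01,.01).ravel(); L.append((v,len(pts)))
    out=[]
    for i in range(4):
        (v1,_),(v2,_)=L[i-1],L[i]; A=np.array([v1[:2],-v2[:2]]).T; s=np.linalg.solve(A,v2[2:]-v1[2:]); out.append(v1[2:]+s[0]*v1[:2])
    return np.array(out)
def rep(X):
    """X: 4 world corners in order TL TR BR BL seen with +x up in image"""
    c=X.mean(0); f=(X[0]+X[1]-X[2]-X[3]); yaw=np.degrees(np.arctan2(f[1],f[0]))
    l=(X[0]-X[1]+X[3]-X[2]); yaw2=np.degrees(np.arctan2(-l[0],l[1]))
    return np.round([*(c*1000)],1),"len",np.round(1000*np.linalg.norm(f[:2])/2,1),"wid",np.round(1000*np.linalg.norm(l[:2])/2,1),"yaw",round(yaw,2),round(yaw2,2)
E
python3 - <<'E'
from wl import *
d=dict(np.load("w5.npz"))
b=quad(d,[(298,85),(350,84),(347,178),(299,179)]); print(b); print("base",rep(onplane(d,b,.014)))
h=quad(d,[(266,219),(379,219),(373,392),(275,392)]); print(h); X=onplane(d,h,d["tp"][2]+.0108); print("held",rep(X))
print("held tool frame",np.round((X.mean(0)-d["tp"])@d["R"]*1000,2))
E
```

```text
[[297.34406   84.316605]
 [349.07175   84.497505]
 [346.4625   177.2395  ]
 [298.82452  179.2932  ]]
base (array([514.6, -42.4,  14. ]), 'len', np.float64(83.9), 'wid', np.float64(46.5), 'yaw', np.float64(-0.35), np.float64(1.15))
[[265.8019  218.64246]
 [379.82895 218.64316]
 [371.15884 390.75464]
 [274.28946 390.71075]]
held (array([437.9, -42.7, 209.8]), 'len', np.float64(85.2), 'wid', np.float64(46.5), 'yaw', np.float64(-0.01), np.float64(0.06))
held tool frame [ -1.21   0.59 -10.8 ]
```

```bash
python3 - <<'E'
from wl import *
d=dict(np.load("w5.npz"))
# use only left part for bottom edge by giving a quad with right side cut at col 328
b=quad(d,[(298,85),(350,84),(347,178),(299,179)]); T=onplane(d,b,.014)
g=cv2.cvtColor(d["frame"],cv2.COLOR_BGR2GRAY).astype(float)
ys=[]
for u in range(304,328):
    p=g[170:186,u]; gr=-np.diff(p); j=np.argmax(gr[:12]); w=slice(max(j-2,0),j+3); ys.append(170.5+(np.arange(len(gr))[w]*gr[w]).sum()/gr[w].sum())
print(np.round(ys,2)); k=np.polyfit(range(304,328),ys,1); print(k)
c=b.copy(); 
for i in (2,3): c[i,1]=np.polyval(k,c[i,0])
print("base",rep(onplane(d,c,.014)))
# outer
o=d.copy(); o["frame"]=255-d["frame"]
q=quad(o,[(290,76),(357.5,76.5),(355,186.5),(292,186.5)],hw=4); print(q,rep(onplane(d,q,.014)))
E
```

```text
[178.72 178.72 178.69 178.75 178.74 178.79 178.67 178.73 178.71 178.68
 178.73 178.75 178.76 178.71 178.7  178.7  178.7  178.98 178.97 179.04
 179.03 179.02 179.05 179.1 ]
[1.59097696e-02 1.73790437e+02]
base (array([514.3, -42.4,  14. ]), 'len', np.float64(84.5), 'wid', np.float64(46.5), 'yaw', np.float64(-0.33), np.float64(-0.53))
[[288.68286   74.58252 ]
 [358.47427   75.440796]
 [355.43008  186.75623 ]
 [290.85797  186.6182  ]] (array([514.4, -42.8,  14. ]), 'len', np.float64(99.8), 'wid', np.float64(62.9), 'yaw', np.float64(-0.19), np.float64(-0.36))
```

```bash
python3 go.py 0.5155 -0.0419 0.06 -0.35;python3 -m crank '[[[2,0,0],0.006],[[5,0,1],0.006],[[7.5,0,4],0.006],[[7.6,0,9],0.006],[[7.6,0,13],0.006],[[7.6,0,13.5],0.006],[[7.6,0,13.9],0.006],[[7.6,0,13.9],0.006]]'; python3 go.py 0.5155 -0.0419 0.0142 -0.35
```

```text
t 5.4 pos [ 0.4392 -0.0427  0.1992] yaw -0.09 tilt [-0.003   0.0017 -1.    ] w 0.0602 F [ 0.1 -0.7 -1.9]
shift [ 7.67 -0.07 13.9 ] turn 0.005
time: 6.4
tool_pos: [0.516, -0.0431, 0.0614]
ee_rot: [[1.0, -0.008, -0.001], [-0.008, -1.0, 0.001], [-0.001, -0.001, -1.0]]
ft_force: [0.5, -0.5, -0.5]
width: 0.0599
t 6.4 pos [ 0.516  -0.0431  0.0614] yaw -0.48 tilt [-5.e-04  1.e-03 -1.e+00] w 0.0599 F [ 0.5 -0.5 -0.5]
shift [-0.05 -0.12  4.72] turn -0.002
```

```bash
python3 -m crank '[[[-0.05,-0.1,2],-0.002],[[-0.05,-0.1,3.6],-0.002],[[-0.05,-0.1,4.2],-0.002],[[-0.05,-0.1,4.2],-0.002],[[-0.05,-0.1,4.2],-0.002]]'; python3 go.py 0.5155 -0.0419 0.0137 -0.35;python3 go.py 0.5155 -0.0419 0.0137 -0.35
python3 - <<'E'
from station import r
from wl import *
d=r.get_image("wrist"); cv2.imwrite("pics/w6.png",d["frame"]);np.savez("w6.npz",tp=r.sense()["tool_pos"],R=r.sense()["ee_rot"],**d)
E
```

```text
time: 7.02
tool_pos: [0.5159, -0.0421, 0.0199]
ee_rot: [[1.0, -0.006, 0.0], [-0.006, -1.0, 0.001], [0.0, -0.001, -1.0]]
ft_force: [0.2, -1.5, -2.1]
width: 0.0601
t 7.025 pos [ 0.5159 -0.0421  0.0199] yaw -0.36 tilt [ 4.e-04  9.e-04 -1.e+00] w 0.0601 F [ 0.2 -1.5 -2.1]
shift [-0.05 -0.02  0.62] turn -0.0
t 7.025 pos [ 0.5159 -0.0421  0.0199] yaw -0.36 tilt [ 4.e-04  9.e-04 -1.e+00] w 0.0601 F [ 0.2 -1.5 -2.1]
shift [-0.05 -0.02  0.62] turn -0.0
```

View pics/w6.png

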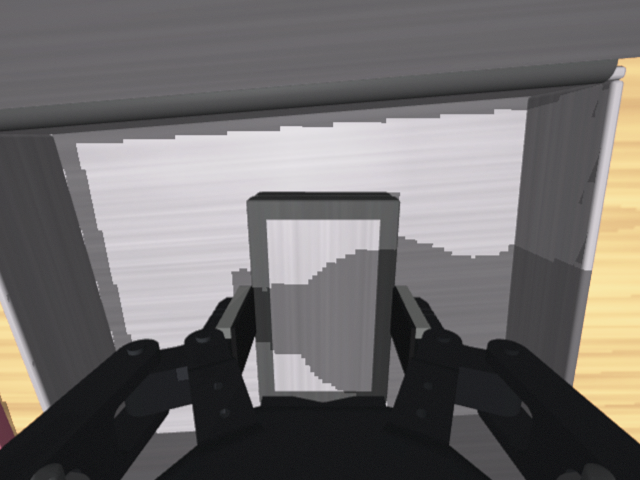

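```bash
python3 -m crank '[[[-0.04,-0.02,0.3],0],[[-0.04,-0.02,0.5],0],[[-0.04,-0.02,0.58],0],[[-0.04,-0.02,0.58],0]]'; python3 go.py 0.5155 -0.0419 0.0132 -0.35
```

```text
time: 7.58
tool_pos: [0.5155, -0.0419, 0.0141]
ee_rot: [[1.0, -0.006, 0.0], [-0.006, -1.0, 0.001], [0.0, -0.001, -1.0]]
ft_force: [-1.3, -0.3, -1.8]
width: 0.0604
t 7.575 pos [ 0.5155 -0.0419  0.0141] yaw -0.36 tilt [ 3.e-04  9.e-04 -1.e+00] w 0.0604 F [-1.3 -0.3 -1.8]
shift [-0.    0.    0.09] turn -0.0
```

```bash
python3 -m crank '[[[0,0,0.1],0],[[0,0,0.1],0]]'; python3 -m crank '[[[0,0,0],0],[[0,0,0],0],[[0,0,0],0]]' 0.65;  python3 go.py 0.44 -0.042 0.2 -0.35
```

```text
time: 7.82
tool_pos: [0.5157, -0.0419, 0.0133]
ee_rot: [[1.0, -0.006, 0.0], [-0.006, -1.0, 0.001], [0.0, -0.001, -1.0]]
ft_force: [-0.5, -0.5, 0.7]
width: 0.06
time: 8.2
tool_pos: [0.5157, -0.0419, 0.0133]
ee_rot: [[1.0, -0.006, 0.001], [-0.006, -1.0, 0.001], [0.001, -0.001, -1.0]]
ft_force: [0.2, 0.4, 0.2]
width: 0.0707
t 8.2 pos [ 0.5157 -0.0419  0.0133] yaw -0.36 tilt [ 7.e-04  8.e-04 -1.e+00] w 0.0707 F [0.2 0.4 0.2]
shift [ -7.56   0.04 -18.67] turn -0.0
```

Up and back to look at the pile.

```bash
python3 -m crank '[[[0,0,-2],0],[[0,0,-6],0],[[-1,0,-11],0],[[-3,0,-16],0],[[-6,0,-18.7],0],[[-6,0,-18.7],0],[[-6,0,-18.7],0]]' ; python3 go.py 0.597 0.317 0.18 -14.5
python3 - <<'E'
from station import r
from wl import *
d=r.get_image("wrist"); cv2.imwrite("pics/w7.png",d["frame"]);np.savez("w7.npz",tp=r.sense()["tool_pos"],R=r.sense()["ee_rot"],**d)
E
```

```text
time: 9.07
tool_pos: [0.4557, -0.0418, 0.1999]
ee_rot: [[1.0, -0.006, 0.001], [-0.006, -1.0, 0.0], [0.001, -0.0, -1.0]]
ft_force: [0.4, 0.3, 0.6]
width: 0.0702
t 9.075 pos [ 0.4557 -0.0418  0.1999] yaw -0.37 tilt [ 7.e-04  4.e-04 -1.e+00] w 0.0702 F [0.4 0.3 0.6]
shift [ 13.9  -35.97   2.01] turn 0.247
```

View pics/w7.png

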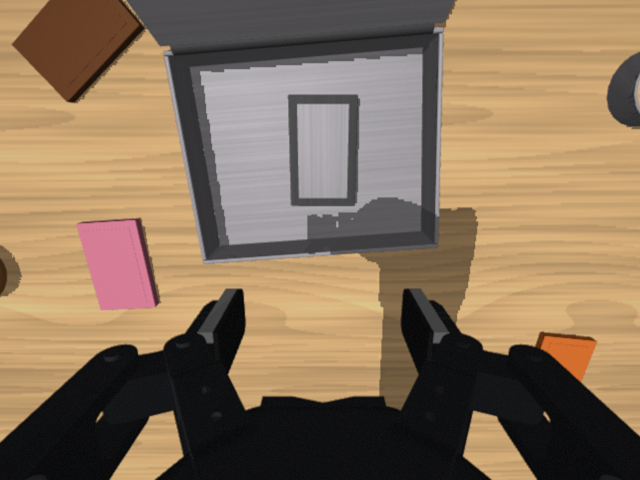

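```bash
python3 - <<'E'
from wl import *
d=dict(np.load("w7.npz"))
b=quad(d,[(298,104),(349,104),(347,197),(298,198)]); print(b); print("pile",rep(onplane(d,b,.024)))
f=d["frame"]; cv2.imwrite("pics/w7z.png",cv2.resize(f[85:215,270:380],None,fx=4.5,fy=4.5,interpolation=cv2.INTER_NEAREST))
E
```

```text
[[296.2483  103.4039 ]
 [348.80124 103.41104]
 [346.42935 197.6821 ]
 [298.40897 197.65466]]
pile (array([514.9, -42.3,  24. ]), 'len', np.float64(84.6), 'wid', np.float64(46.5), 'yaw', np.float64(-0.44), np.float64(-0.38))
```

View pics/w7z.png

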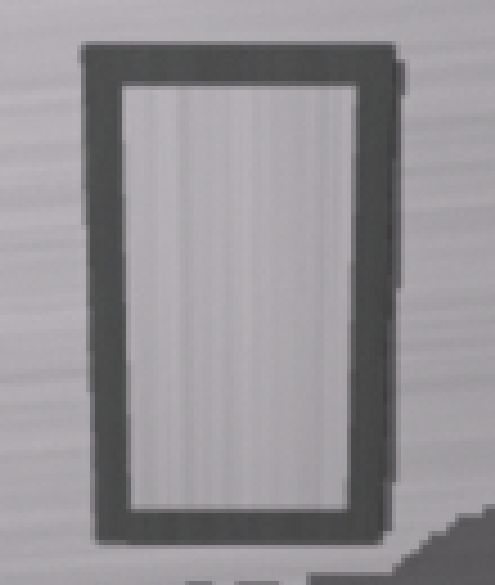

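```bash
python3 -m crank '[[[0,-4,0],0],[[0.5,-9.5,0],0],[[1.5,-15,0],0.06],[[3.5,-20.5,0.5],0.12],[[6.5,-25.5,1],0.18],[[9.5,-30.5,2],0.247],[[12,-34,2],0.247],[[13.9,-36,2],0.247]]'; python3 -m crank '[[[0,0,0],0]]';  python3 go.py 0.597 0.317 0.08 -14.5
```

```text
time: 10.12
tool_pos: [0.5965, 0.3204, 0.1764]
ee_rot: [[0.969, -0.248, -0.005], [-0.248, -0.969, 0.003], [-0.006, -0.001, -1.0]]
ft_force: [0.5, -0.2, 1.2]
width: 0.0704
time: 10.25
tool_pos: [0.5962, 0.3225, 0.1736]
ee_rot: [[0.969, -0.246, -0.01], [-0.246, -0.969, 0.004], [-0.01, -0.002, -1.0]]
ft_force: [0.4, -0.9, 0.5]
width: 0.0706
t 10.25 pos [0.5962 0.3225 0.1736] yaw -14.24 tilt [-0.0097  0.0041 -0.9999] w 0.0706 F [ 0.4 -0.9  0.5]
shift [0.31 0.53 9.36] turn 0.005
```

```bash
python3 -m crank '[[[0.3,0.5,1],0.005],[[0.3,0.5,4],0.005],[[0.3,0.5,7],0.005],[[0.3,0.5,9.3],0.005],[[0.3,0.5,9.3],0.005],[[0.3,0.5,9.3],0.005]]';  python3 go.py 0.597 0.317 0.08 -14.5
python3 - <<'E'
from station import r
from wl import *
d=r.get_image("wrist");np.savez("w8.npz",tp=r.sense()["tool_pos"],R=r.sense()["ee_rot"],**d)
a,o,st=measure(dict(d),(322,230),.01); print(a,st); cv2.imwrite("pics/w8.png",o)
E
```

```text
time: 11.0
tool_pos: [0.5973, 0.3166, 0.0813]
ee_rot: [[0.968, -0.252, -0.009], [-0.252, -0.968, 0.004], [-0.01, -0.002, -1.0]]
ft_force: [-0.1, 0.3, 0.4]
width: 0.0705
t 11.0 pos [0.5973 0.3166 0.0813] yaw -14.59 tilt [-0.009   0.0042 -1.    ] w 0.0705 F [-0.1  0.3  0.4]
shift [-0.04 -0.03  0.13] turn -0.001
[598.7 317.7  99.1  61.5 -14.6] [  272   173    97   140 12730]
```

View pics/w8.png

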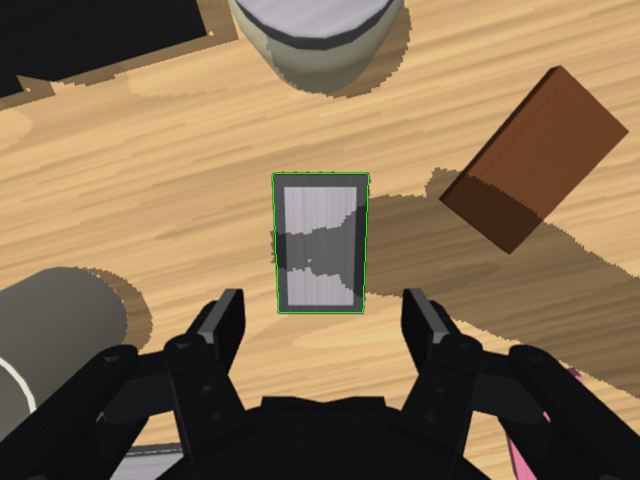

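```bash
python3 go.py 0.5987 0.3177 -0.0015 -14.6; python3 -m crank '[[[0.02,-0.13,2],0],[[0.02,-0.13,5],0],[[0.02,-0.13,7.2],0],[[0.02,-0.13,8.1],0],[[0.02,-0.13,8.1],0],[[0.02,-0.13,8.1],0]]';  python3 go.py 0.5987 0.3177 -0.0015 -14.6
```

```text
t 11.05 pos [0.5976 0.3171 0.0818] yaw -14.57 tilt [-0.0082  0.0046 -1.    ] w 0.0705 F [ 0.2 -0.3 -0.1]
shift [ 0.17 -0.07  8.33] turn 0.001
time: 11.8
tool_pos: [0.5981, 0.3193, 0.0018]
ee_rot: [[0.968, -0.252, -0.007], [-0.252, -0.968, 0.006], [-0.008, -0.004, -1.0]]
ft_force: [0.3, -0.2, -0.2]
width: 0.0702
t 11.8 pos [0.5981 0.3193 0.0018] yaw -14.57 tilt [-0.0067  0.0057 -1.    ] w 0.0702 F [ 0.3 -0.2 -0.2]
shift [0.1  0.14 0.33] turn 0.001
```

```bash
python3 -m crank '[[[0.1,0.14,0.2],0],[[0.1,0.14,0.3],0],[[0.1,0.14,0.3],0]]';python3 go.py 0.5987 0.3177 -0.0015 -14.6; python3 -m crank '[[[0,0,0],0],[[0,0,0],0],[[0,0,0],0],[[0,0,0],0]]' -1 50;  python3 go.py 0.5987 0.3177 0.13 -14.6
```

```text
time: 12.18
tool_pos: [0.5988, 0.3176, -0.001]
ee_rot: [[0.968, -0.252, -0.007], [-0.252, -0.968, 0.006], [-0.008, -0.004, -1.0]]
ft_force: [-0.8, 0.0, -0.5]
width: 0.0706
t 12.175 pos [ 0.5988  0.3176 -0.001 ] yaw -14.58 tilt [-0.0065  0.0057 -1.    ] w 0.0706 F [-0.8  0.  -0.5]
shift [-0.01 -0.    0.05] turn 0.0
time: 12.68
tool_pos: [0.5992, 0.3179, -0.0004]
ee_rot: [[0.968, -0.252, -0.006], [-0.252, -0.968, 0.006], [-0.007, -0.004, -1.0]]
ft_force: [-0.2, -0.1, 5.5]
width: 0.0602
t 12.675 pos [ 5.992e-01  3.179e-01 -4.000e-04] yaw -14.58 tilt [-0.0056  0.0061 -1.    ] w 0.0602 F [-0.2 -0.1  5.5]
shift [ -0.13  -0.03 -13.04] turn 0.0
```

```bash
python3 -m crank '[[[0,0,-1],0],[[0,0,-4],0],[[0,0,-9],0],[[0,0,-14],0],[[0,0,-19],0],[[0,0,-20],0],[[0,0,-20],0],[[0,0,-20],0]]';  python3 go.py 0.44 -0.042 0.2 -0.4
```

```text
time: 13.68
tool_pos: [0.5994, 0.3157, 0.197]
ee_rot: [[0.968, -0.252, -0.009], [-0.252, -0.968, 0.004], [-0.01, -0.002, -1.0]]
ft_force: [0.9, -0.1, -1.4]
width: 0.06
t 13.675 pos [0.5994 0.3157 0.197 ] yaw -14.58 tilt [-0.0091  0.004  -1.    ] w 0.06 F [ 0.9 -0.1 -1.4]
shift [-6.42 38.63 -0.3 ] turn -0.247
```

```bash
python3 -m crank '[[[-3,3,0],0],[[-5.5,8,0],-0.04],[[-7,13.5,0],-0.09],[[-7.5,19,0],-0.14],[[-7.5,25,0],-0.19],[[-7,31,0],-0.247],[[-6.5,36,-0.3],-0.247],[[-6.4,38.6,-0.3],-0.247]]'; python3 go.py 0.44 -0.042 0.2 -0.4
```

```text
time: 14.68
tool_pos: [0.4385, -0.045, 0.1985]
ee_rot: [[1.0, -0.012, -0.012], [-0.012, -1.0, 0.004], [-0.012, -0.004, -1.0]]
ft_force: [-0.4, 0.8, -1.9]
width: 0.0602
t 14.675 pos [ 0.4385 -0.045   0.1985] yaw -0.69 tilt [-0.0116  0.0041 -0.9999] w 0.0602 F [-0.4  0.8 -1.9]
shift [ 0.14 -0.31 -0.15] turn -0.005
```

```bash
python3 -m crank '[[[0.1,-0.3,-0.1],-0.005],[[0.1,-0.3,-0.1],-0.005],[[0.1,-0.3,-0.1],-0.005],[[0.1,-0.3,-0.1],-0.005]]'; python3 go.py 0.44 -0.042 0.2 -0.4; python3 - <<'E'
from station import r
from h import *
s=r.sense()
d=r.get_image("wrist"); cv2.imwrite("pics/w9.png",d["frame"]);np.savez("w9.npz",tp=s["tool_pos"],R=s["ee_rot"],**d)
E
```

```text
time: 15.18
tool_pos: [0.4397, -0.0411, 0.1994]
ee_rot: [[1.0, -0.005, -0.012], [-0.005, -1.0, 0.004], [-0.012, -0.004, -1.0]]
ft_force: [-0.7, 0.3, -1.0]
width: 0.0598
t 15.175 pos [ 0.4397 -0.0411  0.1994] yaw -0.3 tilt [-0.0118  0.0043 -0.9999] w 0.0598 F [-0.7  0.3 -1. ]
shift [ 0.03  0.09 -0.06] turn 0.002
```

View pics/w9.png

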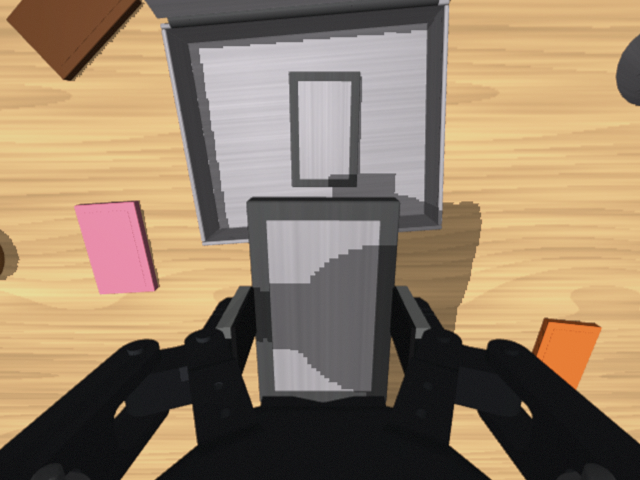

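```bash
python3 - <<'E'
from wl import *
d=dict(np.load("w9.npz"))
b=quad(d,[(299,81),(351,81),(349,176),(300,177)]); T=onplane(d,b,.024); print("pile",rep(T))
e=(T[0]+T[1])/2; print("from top edge",e-np.array([.0423,0,0])*1)
h=quad(d,[(266,219),(379,219),(373,392),(275,392)]); X=onplane(d,h,d["tp"][2]+.0104)
print("held",rep(X), np.round((X.mean(0)-d["tp"])@d["R"]*1000,2))
E
```

```text
pile (array([515.8, -42.4,  24. ]), 'len', np.float64(83.0), 'wid', np.float64(46.7), 'yaw', np.float64(-0.43), np.float64(4.84))
from top edge [ 0.51503227 -0.04269551  0.024     ]
held (array([438. , -41.7, 209.8]), 'len', np.float64(85.3), 'wid', np.float64(46.6), 'yaw', np.float64(-0.3), np.float64(-0.64)) [ -1.83   0.55 -10.38]
```

```bash
python3 go.py 0.5164 -0.0418 0.07 -0.38
```

```text
t 15.225 pos [ 0.4397 -0.0413  0.1994] yaw -0.32 tilt [-0.0118  0.0042 -0.9999] w 0.0601 F [-0.1  0.4 -1.5]
shift [ 7.83  0.06 12.85] turn 0.001
```

```bash
python3 -m crank '[[[2,0,0],0],[[5,0,0],0],[[7.5,0.06,4],0.001],[[7.83,0.06,9],0.001],[[7.83,0.06,12],0.001],[[7.83,0.06,12.8],0.001],[[7.83,0.06,12.8],0.001],[[7.83,0.06,12.8],0.001]]';python3 go.py 0.5164 -0.0418 0.028 -0.38
```

```text
time: 16.23
tool_pos: [0.5178, -0.0419, 0.0722]
ee_rot: [[1.0, -0.007, -0.009], [-0.007, -1.0, 0.003], [-0.009, -0.003, -1.0]]
ft_force: [-0.6, -0.2, -1.8]
width: 0.0599
t 16.225 pos [ 0.5178 -0.0419  0.0722] yaw -0.38 tilt [-0.0088  0.0035 -1.    ] w 0.0599 F [-0.6 -0.2 -1.8]
shift [-0.1   0.01  4.42] turn 0.0
```

```bash
python3 -m crank '[[[-0.1,0,1.5],0],[[-0.1,0,3.2],0],[[-0.1,0,4.2],0],[[-0.1,0,4.4],0],[[-0.1,0,4.4],0],[[-0.1,0,4.4],0]]';python3 go.py 0.5164 -0.0418 0.0238 -0.38
```

```text
time: 16.98
tool_pos: [0.5169, -0.0417, 0.0286]
ee_rot: [[1.0, -0.007, -0.008], [-0.007, -1.0, 0.003], [-0.008, -0.003, -1.0]]
ft_force: [-0.4, -1.0, -1.9]
width: 0.06
t 16.975 pos [ 0.5169 -0.0417  0.0286] yaw -0.37 tilt [-0.008   0.0034 -1.    ] w 0.06 F [-0.4 -1.  -1.9]
shift [-0.04  0.01  0.48] turn 0.0
```

```bash
python3 -m crank '[[[-0.05,0,0.3],0],[[-0.05,0,0.5],0],[[-0.05,0,0.5],0],[[-0.05,0,0.5],0]]';python3 go.py 0.5164 -0.0418 0.0238 -0.38; python3 - <<'E'
from station import r
from h import *
d=r.get_image("wrist"); f=d["frame"]; cv2.imwrite("pics/w10z.png",cv2.resize(f[170:320,220:420],None,fx=4,fy=4,interpolation=cv2.INTER_NEAREST))
E
```

```text
time: 17.48
tool_pos: [0.5163, -0.0417, 0.0236]
ee_rot: [[1.0, -0.007, -0.008], [-0.007, -1.0, 0.003], [-0.008, -0.003, -1.0]]
ft_force: [0.1, 0.9, -0.9]
width: 0.0599
t 17.475 pos [ 0.5163 -0.0417  0.0236] yaw -0.38 tilt [-0.008   0.0034 -1.    ] w 0.0599 F [ 0.1  0.9 -0.9]
shift [ 0.01  0.01 -0.02] turn 0.0
```

View pics/w10z.png

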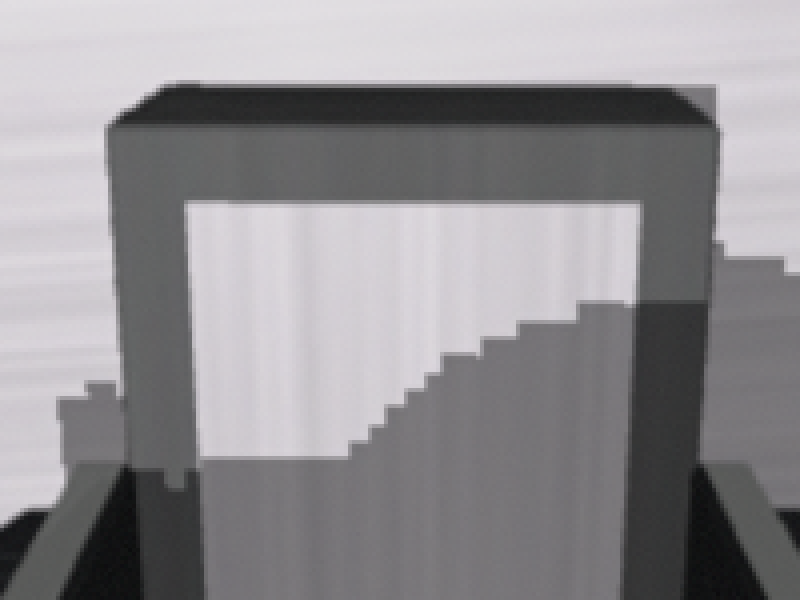

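```bash
python3 -m crank '[[[0,0,0.06],0],[[0,0,0.06],0]]'; python3 -m crank '[[[0,0,0],0],[[0,0,0],0],[[0,0,0],0]]' 0.65; python3 -m crank '[[[0,0,-2],0],[[0,0,-6],0],[[-1,0,-11],0],[[-3,0,-16],0],[[-6,0,-17.5],0],[[-6,0,-17.5],0],[[-6,0,-17.5],0]]'; python3 - <<'E'
from station import r
from wl import *
d=r.get_image("wrist"); cv2.imwrite("pics/w11.png",d["frame"]);np.savez("w11.npz",tp=r.sense()["tool_pos"],R=r.sense()["ee_rot"],**d)
b=quad(dict(d),[(298,104),(349,104),(347,197),(298,198)],hw=10); print(b); print("pile",rep(onplane(d,b,.034)))
E
```

```text
time: 17.77
tool_pos: [0.5163, -0.0417, 0.0235]
ee_rot: [[1.0, -0.007, -0.008], [-0.007, -1.0, 0.003], [-0.008, -0.003, -1.0]]
ft_force: [-3.2, 0.2, 5.4]
width: 0.0601
time: 18.15
tool_pos: [0.5164, -0.0417, 0.0235]
ee_rot: [[1.0, -0.007, -0.008], [-0.007, -1.0, 0.003], [-0.008, -0.003, -1.0]]
ft_force: [-0.1, 0.3, -0.9]
width: 0.0706
time: 19.02
tool_pos: [0.4581, -0.0418, 0.1994]
ee_rot: [[1.0, -0.007, -0.007], [-0.007, -1.0, 0.002], [-0.007, -0.002, -1.0]]
ft_force: [0.1, -0.6, -0.9]
width: 0.0702
[[295.7442  103.40008]
 [349.74493 103.4112 ]
 [347.47937 200.53722]
 [297.64996 200.51103]]
pile (array([515.2, -42.2,  34. ]), 'len', np.float64(84.5), 'wid', np.float64(46.5), 'yaw', np.float64(-0.48), np.float64(-0.38))
```

View pics/w11.png

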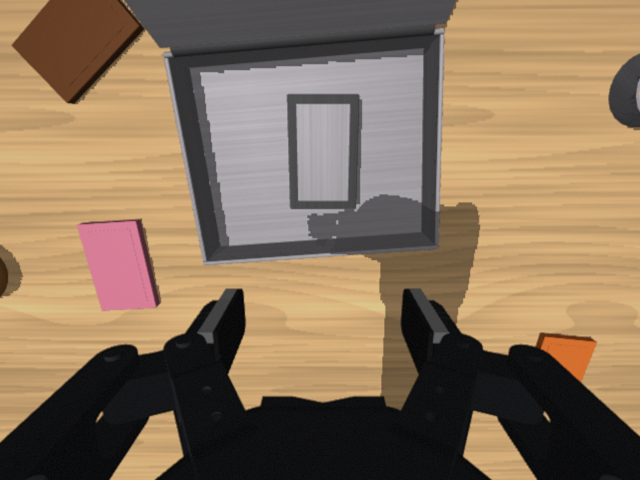

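```bash
python3 - <<'E'
from wl import *
d=dict(np.load("w11.npz")); P=cloud(d)
f=d["frame"].copy()
for uv in [(204,263),(438,246),(441,31),(166,55)]: print(uv,np.round(onplane(d,[uv],.05)[0]*1000,1))
a=cv2.resize(f[235:270,190:250],None,fx=6,fy=6,interpolation=cv2.INTER_NEAREST);b=cv2.resize(f[220:255,400:460],None,fx=6,fy=6,interpolation=cv2.INTER_NEAREST)
c=cv2.resize(f[35:70,150:210],None,fx=6,fy=6,interpolation=cv2.INTER_NEAREST);e=cv2.resize(f[20:55,400:460],None,fx=6,fy=6,interpolation=cv2.INTER_NEAREST)
cv2.imwrite("pics/corn.png",np.vstack([np.hstack([c,e]),np.hstack([a,b])]))
# top cam: bar
t=dict(np.load("top0.npz")); Q=cloud(t); g=t["frame"].max(-1)
m=(Q[...,2]>.2)&(Q[...,2]<.3)&(abs(Q[...,1]+.03)<.12)&(Q[...,0]<.8)&(Q[...,0]>.55)&(g<40)
q=Q[m]; print(m.sum(),q.mean(0),q.min(0),q.max(0)); 
c=np.median(q[:,2]); k=q[:,2]>.243; 
print(np.round(q[k].mean(0),4),k.sum()); y=q[k]; print(np.polyfit(y[:,1],y[:,0],1))
v,u=np.nonzero(m); print(u.min(),u.max(),v.min(),v.max())
cv2.imwrite("pics/bar.png",cv2.resize(t["frame"][145:215,270:380],None,fx=7,fy=7,interpolation=cv2.INTER_NEAREST))
E
```

```text
(204, 263) [417.3  69.7  50. ]
(438, 246) [ 433.  -148.1   50. ]
(441, 31) [ 607.4 -133.8   50. ]
(166, 55) [592.3  80.1  50. ]
261 [ 0.68756617 -0.02162117  0.24735935] [ 0.66799594 -0.08158043  0.20649039] [0.69956341 0.03934726 0.26201449]
[ 0.6906 -0.0202  0.2538] 194
[-0.07189553  0.68912513]
298 347 158 173
```

View pics/corn.png

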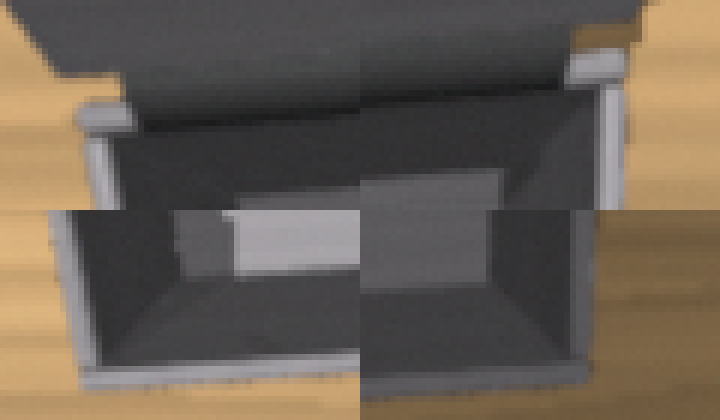

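View pics/bar.png

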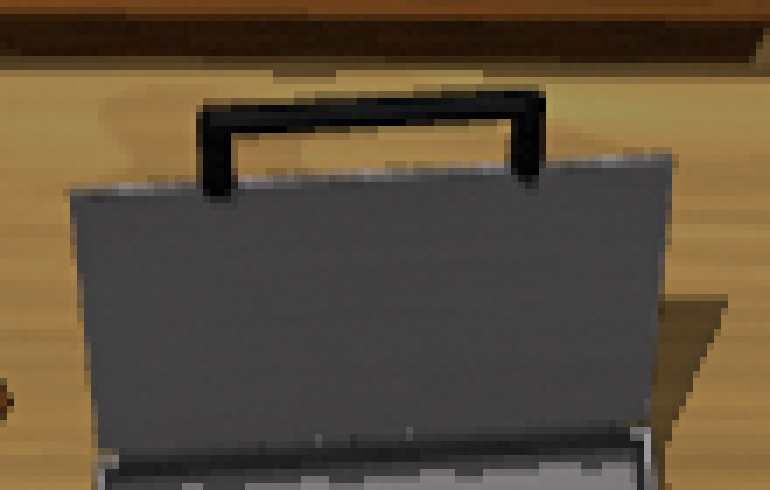

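```bash
python3 - <<'E'
from wl import *
d=dict(np.load("w11.npz"))
# pixel-edge coordinates -> pixel-centre convention (-.5)
c=np.array([(162.8,52.2),(444.3,28.3),(438.3,248.5),(203.3,264.5)])-.5
X=onplane(d,c,.05); print(np.round(X*1000,1)); print(rep(X))
ctr=X.mean(0); f=(X[0]+X[1]-X[2]-X[3])[:2]; l=(X[0]-X[1]+X[3]-X[2])[:2]
yaw=np.arctan2(f[1],f[0]); yaw2=np.arctan2(-l[0],l[1]); y=(yaw+yaw2)/2; u=np.array([np.cos(y),np.sin(y)])
print("bin",ctr,"yaw",np.degrees(y),"hinge",ctr[:2]+.09*u, "bar@2.0",ctr[:2]+(.09+.216*np.cos(np.pi-2))*u,.053+.216*np.sin(2))
E
```

```text
[[ 594.6   82.6   50. ]
 [ 609.5 -135.7   50. ]
 [ 431.  -148.1   50. ]
 [ 416.3   70.9   50. ]]
(array([512.9, -32.6,  50. ]), 'len', np.float64(178.8), 'wid', np.float64(219.2), 'yaw', np.float64(3.86), np.float64(3.87))
bin [ 0.51286298 -0.03256105  0.05      ] yaw 3.8612114798653296 hinge [ 0.60265869 -0.02650046] bar@2.0 [ 0.69234237 -0.02044743] 0.24940824419434723
```

```bash
python3 -c "
from station import r;print(r.sense()['joint_positions'])"; python3 -m crank '[[[0,0,-3],0.1],[[0,0,-8],0.28],[[0,0,-13],0.46],[[0,0,-17],0.64],[[2,0,-18],0.82],[[5,0,-18],1.0],[[8,-0.5,-18],1.18],[[11,-1,-18],1.36]]' 1;  python3 go.py 0.6923 -0.0204 0.35 -86.14;python3 -c "
from station import r;print(r.sense()['joint_positions'])"
```

```text
[ 0.74180186 -0.04283246 -0.6812391   1.91787028 -0.031193    1.2652596
 -1.50652955]
time: 20.08
tool_pos: [0.5261, -0.0473, 0.3706]
ee_rot: [[0.477, -0.879, -0.023], [-0.878, -0.477, 0.03], [-0.038, 0.006, -0.999]]
ft_force: [1.0, 0.2, -0.0]
width: 0.0852
t 20.075 pos [ 0.5261 -0.0473  0.3706] yaw -61.5 tilt [-0.023   0.0303 -0.9993] w 0.0852 F [ 1.   0.2 -0. ]
shift [  5.64 -15.9    1.76] turn 0.43
[ 0.31869909  0.06175924 -0.27402031  1.48394486 -0.01257994  1.62251339
 -2.59951956]
```

```bash
python3 -m crank '[[[0,0,0],-0.18],[[0,0,0],-0.36],[[0,0,0],-0.54],[[0,0,0],-0.72],[[0,0,0],-0.9],[[0,0,0],-1.08],[[0,0,0],-1.26],[[0,0,0],-1.3]]' 1;  python3 go.py 0.6923 -0.0204 0.35 93.86;python3 -c "
from station import r;print(r.sense()['joint_positions'])"
```

```text
time: 21.08
tool_pos: [0.5267, -0.0471, 0.3692]
ee_rot: [[0.973, 0.227, -0.025], [0.228, -0.973, 0.031], [-0.018, -0.036, -0.999]]
ft_force: [0.1, 0.1, 0.6]
width: 0.0855
t 21.075 pos [ 0.5267 -0.0471  0.3692] yaw 13.19 tilt [-0.0255  0.0312 -0.9992] w 0.0855 F [0.1 0.1 0.6]
shift [16.77  1.24  1.58] turn -1.408
[ 0.35774302  0.06685914 -0.31636922  1.4822751  -0.00932219  1.62251448
 -1.29955012]
```

```bash
python3 -m crank '[[[1,0,0.2],-0.18],[[4,0.3,0.5],-0.36],[[8,0.6,1],-0.54],[[12,1,1.5],-0.72],[[15,1.2,1.6],-0.9],[[16.7,1.2,1.6],-1.08],[[16.8,1.2,1.6],-1.26],[[16.8,1.2,1.6],-1.408]]' 1;  python3 go.py 0.6923 -0.0204 0.35 93.86;python3 -c "
from station import r;print(r.sense()['joint_positions'],r.sense()['qvel'])"
```

```text
time: 22.08
tool_pos: [0.6933, -0.0195, 0.3472]
ee_rot: [[-0.072, 0.997, -0.029], [0.997, 0.073, 0.032], [0.035, -0.026, -0.999]]
ft_force: [-0.3, -0.6, 0.4]
width: 0.0853
t 22.075 pos [ 0.6933 -0.0195  0.3472] yaw 94.15 tilt [-0.0288  0.0325 -0.9991] w 0.0853 F [-0.3 -0.6  0.4]
shift [-0.08 -0.12 -0.28] turn 0.005
[ 0.30996205  0.46277263 -0.48504187  1.0734917   0.17461078  1.67551154
 -0.04407689] [ 1.13029621e-01  1.62109902e-02 -1.84105123e-01 -6.28651713e-05
  8.35813259e-02  1.07387606e-02  1.11688426e+00]
```

```bash
python3 -m crank '[[[-0.08,-0.1,0],0.005],[[-0.08,-0.1,0],0.005],[[-0.08,-0.1,0],0.005]]';  python3 go.py 0.6918 -0.0198 0.2304 93.86; python3 - <<'E'
from station import r
from wl import *
d=r.get_image("wrist"); cv2.imwrite("pics/w12.png",d["frame"]);np.savez("w12.npz",tp=r.sense()["tool_pos"],R=r.sense()["ee_rot"],**d)
print(proj(d,[[.6923,-.0204,.2494],[.6923-.0034*0,-.0204,.2554]]))
E
```

```text
time: 22.45
tool_pos: [0.6924, -0.0203, 0.3468]
ee_rot: [[-0.066, 0.997, -0.029], [0.997, 0.067, 0.033], [0.034, -0.027, -0.999]]
ft_force: [0.3, 0.1, -0.1]
width: 0.0854
t 22.45 pos [ 0.6924 -0.0203  0.3468] yaw 93.79 tilt [-0.0293  0.0326 -0.999 ] w 0.0854 F [ 0.3  0.1 -0.1]
shift [-0.34  0.26 11.64] turn -0.001
[[326.08188425 241.69739557]
 [325.93384661 243.87919161]]
```

View pics/w12.png

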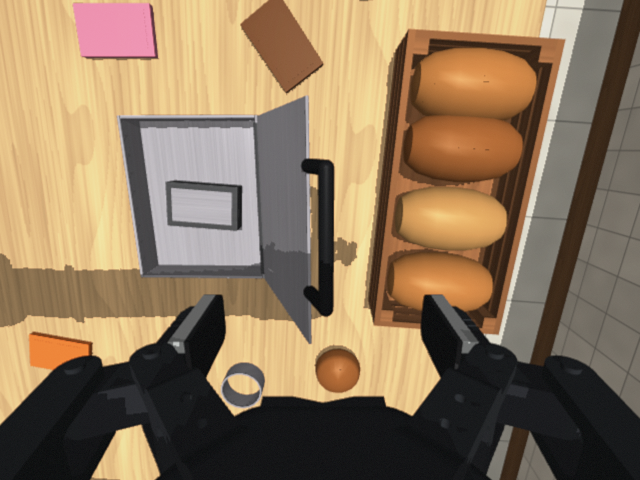

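```bash
python3 -m crank '[[[-0.1,0.1,2],0],[[-0.2,0.2,6],0],[[-0.3,0.26,9.5],0],[[-0.34,0.26,11.4],0],[[-0.34,0.26,11.6],0],[[-0.34,0.26,11.6],0],[[-0.34,0.26,11.6],0]]';  python3 go.py 0.6918 -0.0198 0.2304 93.86; python3 - <<'E'
from station import r
from wl import *
d=r.get_image("wrist"); cv2.imwrite("pics/w13.png",d["frame"])
E
```

```text
time: 23.38
tool_pos: [0.6927, -0.0196, 0.2328]
ee_rot: [[-0.066, 0.997, -0.026], [0.997, 0.067, 0.032], [0.034, -0.024, -0.999]]
ft_force: [0.9, -1.2, 0.6]
width: 0.0856
t 23.375 pos [ 0.6927 -0.0196  0.2328] yaw 93.81 tilt [-0.0261  0.0325 -0.9991] w 0.0856 F [ 0.9 -1.2  0.6]
shift [-0.02 -0.09  0.25] turn -0.001
```

View pics/w13.png

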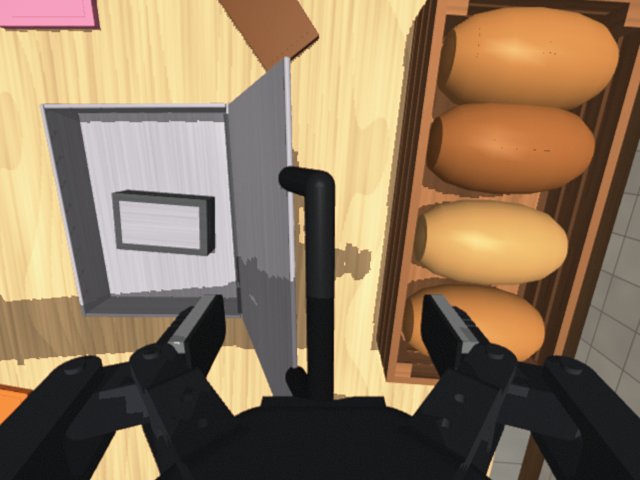

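```bash
python3 -m crank '[[[0,-0.09,0.2],0],[[0,-0.09,0.2],0]]'; python3 -m crank '[[[0,0,0],0],[[0,0,0],0],[[0,0,0],0],[[0,0,0],0],[[0,0,0],0],[[0,0,0],0]]' -1 40;  python3 go.py 0.6918 -0.0198 0.2304 93.86;  python3 - <<'E'
from station import r
from wl import *
d=r.get_image("wrist"); cv2.imwrite("pics/w14.png",d["frame"])
E
```

```text
time: 23.68
tool_pos: [0.6917, -0.0196, 0.2309]
ee_rot: [[-0.066, 0.997, -0.026], [0.997, 0.067, 0.032], [0.034, -0.024, -0.999]]
ft_force: [0.0, 0.0, -0.2]
width: 0.0853
time: 24.42
tool_pos: [0.6915, -0.0196, 0.231]
ee_rot: [[-0.066, 0.997, -0.026], [0.997, 0.067, 0.032], [0.034, -0.024, -0.999]]
ft_force: [-2.1, -0.5, 1.1]
width: 0.0107
t 24.425 pos [ 0.6915 -0.0196  0.231 ] yaw 93.81 tilt [-0.0264  0.0323 -0.9991] w 0.0107 F [-2.1 -0.5  1.1]
shift [-0.02  0.03  0.06] turn -0.001
```

View pics/w14.png

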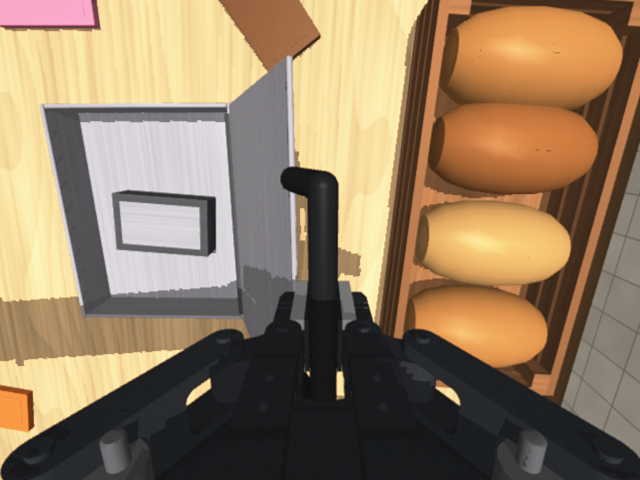

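```bash
cat > arc.py <<'E'
import sys,numpy as np
from station import r
P0=np.array([.6916,-.0196,.2309]); u=np.array([np.cos(np.radians(3.86)),np.sin(np.radians(3.86)),0]); z=np.array([0,0,1.])
def tcp(a): return P0+.216*((-np.cos(a)+np.cos(2.0))*u+(np.sin(a)-np.sin(2.0))*z)
s=r.sense(); p=np.array(s["tool_pos"]); R=np.array(s["ee_rot"])
d=p-P0; c=np.cos(2.)-d@u/.216
print("angle by TCP:",np.arccos(c) if abs(c)<1 else c,"radial check z err mm",1000*(p[2]-tcp(np.arccos(c))[2]),"side",1000*np.cross(z,u)@d,"F",np.round(s["ft_force"],1),"w",s["width"])
for a in map(float,sys.argv[1:]): print(a,np.round(R.T@(tcp(a)-p)*100,2),np.round(tcp(a),4))
E
python3 arc.py 1.97 1.92 1.86 1.80 1.74 1.69 1.66 1.571
```

```text
angle by TCP: 1.9994233487499184 radial check z err mm 0.051510184563896555 side -0.026587622099936935 F [-2.1 -0.   0.5] w 0.010354147072137247
1.97 [ 0.01 -0.59 -0.24] [ 0.6857 -0.02    0.2335]
1.92 [ 0.02 -1.6  -0.61] [ 0.6757 -0.0207  0.2375]
1.86 [ 0.04 -2.84 -0.98] [ 0.6634 -0.0215  0.2415]
1.8 [ 0.05 -4.1  -1.28] [ 0.6509 -0.0223  0.2448]
1.74 [ 0.05 -5.38 -1.51] [ 0.6382 -0.0232  0.2474]
1.69 [ 0.06 -6.45 -1.64] [ 0.6275 -0.0239  0.249 ]
1.66 [ 0.06 -7.1  -1.69] [ 0.6211 -0.0244  0.2496]
1.571 [ 0.06 -9.02 -1.73] [ 0.602  -0.0256  0.2505]
```

```bash
python3 -m crank '[[[0.01,-0.6,-0.24],0],[[0.02,-1.6,-0.61],0],[[0.04,-2.84,-0.98],0],[[0.05,-4.1,-1.28],0],[[0.05,-5.38,-1.51],0],[[0.06,-6.45,-1.64],0],[[0.06,-7.1,-1.69],0],[[0.06,-7.1,-1.69],0]]'; python3 arc.py 1.64 1.61 1.59 1.575 1.571;  python3 - <<'E'
from station import r
from wl import *
d=r.get_image("wrist"); cv2.imwrite("pics/w15.png",d["frame"])
E
```

```text
time: 25.48
tool_pos: [0.6208, -0.0245, 0.2505]
ee_rot: [[-0.066, 0.997, -0.026], [0.997, 0.067, 0.032], [0.034, -0.023, -0.999]]
ft_force: [2.0, -0.9, 6.0]
width: 0.0102
angle by TCP: 1.658320498029813 radial check z err mm 0.8259814904586216 side -0.07302000217730599 F [ 2.  -0.9  6. ] w 0.010201656459598791
1.64 [ 0.01 -0.39  0.06] [ 0.6168 -0.0246  0.25  ]
1.61 [ 0.01 -1.04  0.04] [ 0.6104 -0.0251  0.2503]
1.59 [ 0.01 -1.47  0.04] [ 0.6061 -0.0254  0.2505]
1.575 [ 0.01 -1.8   0.04] [ 0.6028 -0.0256  0.2505]
1.571 [ 0.01 -1.88  0.04] [ 0.602  -0.0256  0.2505]
```

View pics/w15.png

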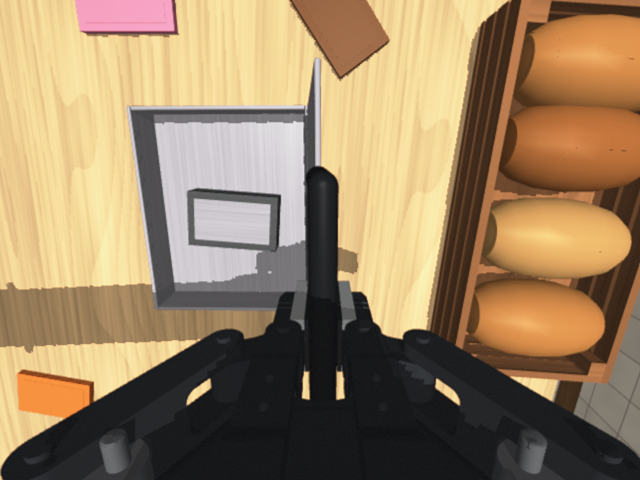

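```bash
python3 -m crank '[[[0,-0.4,0.03],0],[[0,-0.9,0.03],0],[[0,-1.35,0.04],0],[[0,-1.65,0.04],0],[[0,-1.82,0.04],0],[[0.01,-1.85,0.04],0],[[0.01,-1.87,0.04],0],[[0.01,-1.87,0.04],0]]'; python3 arc.py 1.571;  python3 - <<'E'
from station import r
from wl import *
d=r.get_image("wrist"); cv2.imwrite("pics/w16.png",d["frame"]);np.savez("w16.npz",tp=r.sense()["tool_pos"],R=r.sense()["ee_rot"],**d)
d=r.get_image("scene"); cv2.imwrite("pics/s16.png",d["frame"]);np.savez("s16.npz",**d)
d=r.get_image("top"); cv2.imwrite("pics/t16.png",d["frame"]);np.savez("t16.npz",**d)
E
python3 arc.py 1.571
```

```text
time: 26.52
tool_pos: [0.6022, -0.0257, 0.2508]
ee_rot: [[-0.066, 0.997, -0.026], [0.997, 0.067, 0.032], [0.033, -0.024, -0.999]]
ft_force: [0.7, -0.6, 6.3]
width: 0.0106
angle by TCP: 1.5719629573600313 radial check z err mm 0.2855992691504494 side -0.10112988280099564 F [ 0.7 -0.6  6.3] w 0.010581721551263393
1.571 [ 0.01 -0.02  0.03] [ 0.602  -0.0256  0.2505]
angle by TCP: 1.571840637178167 radial check z err mm 0.26421016883138027 side -0.09509941732427626 F [ 0.7 -1.6  6.2] w 0.010567377641755932
1.571 [ 0.01 -0.02  0.03] [ 0.602  -0.0256  0.2505]
```

View pics/w16.png

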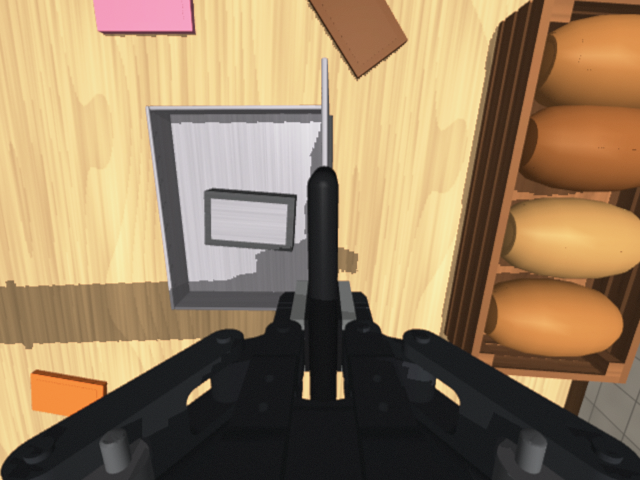

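View pics/s16.png

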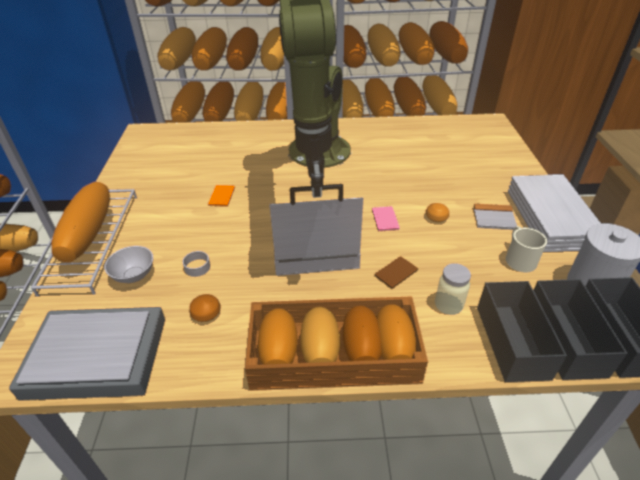

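View pics/t16.png

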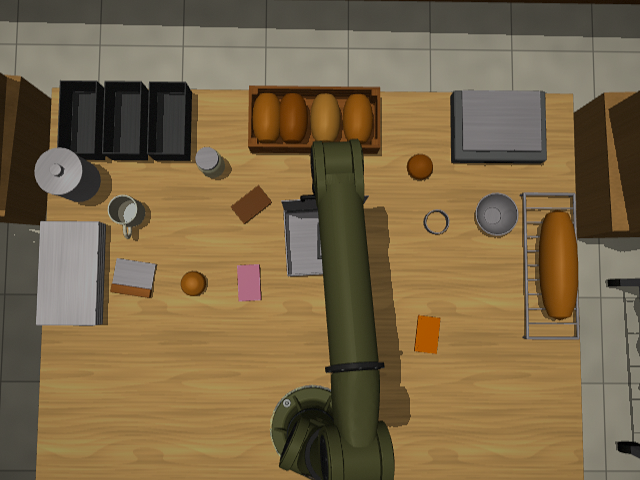

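```bash
python3 - <<'E'
from wl import *
d=dict(np.load("s16.npz")); P=cloud(d)
q=P[212:250,282:352].reshape(-1,3); q=q[np.isfinite(q).all(1)]
for _ in range(3):
    c=q.mean(0); n=np.linalg.svd(q-c,full_matrices=False)[2][2]; e=(q-c)@n; q=q[abs(e)<2.5*e.std()]
n*=np.sign(n[0]); print(c,n,"angle from fit",np.pi/2-np.arcsin(n[2]),"alt",np.pi/2+np.arcsin(n[2]),e.std(),"yaw",np.degrees(np.arctan2(n[1],n[0])))
w=dict(np.load("w16.npz")); T=quad(w,[(212,198),(293,205),(290,246),(211,238)],hw=8); print(np.round(T,1)); X=onplane(w,T,.034); print(X.mean(0)*1000,np.linalg.norm(X-np.roll(X,1,0),axis=1)*1000)
E
```

```text
[ 0.6047869  -0.02750968  0.14350277] [ 0.99765649  0.06838303 -0.00229987] angle from fit 1.5730961997927064 alt 1.5684964537970867 0.0015054354201117282 yaw 3.921129566033654
[[210.4 197.8]
 [287.1 204. ]
 [285.2 244.7]
 [210.6 238.6]]
[514.88954013 -42.4854295   34.        ] [46.52623036 84.40133762 46.59535013 84.86503527]
```

```bash
python3 -m crank '[[[0,0,0],0],[[0,0,0],0],[[0,0,0],0],[[0,0,0],0]]'; python3 arc.py; python3 - <<'E'
from station import r
print(max(abs(x) for x in r.sense()["qvel"])); r.job_done()
E
```

```text
time: 27.18
tool_pos: [0.6019, -0.0258, 0.2508]
ee_rot: [[-0.066, 0.997, -0.027], [0.997, 0.067, 0.032], [0.033, -0.024, -0.999]]
ft_force: [0.7, -0.7, 6.2]
width: 0.0106
angle by TCP: 1.5708062183140288 radial check z err mm 0.3060768586236051 side -0.10239007105080183 F [ 0.7 -0.7  6.2] w 0.010557384799549752
0.002194504732292142
the job is handed in; nothing more can be done
```

The job is done and handed in at about 27 s. Both loose lids are stacked on the lid in the bin and released. The flap stands upright, held still with the bar gripped.

- **Pile:** the three lid centres, as measured from the wrist camera, are at x = 514.3, 514.9 and 515.2 mm and y = -42.4, -42.3 and -42.2 mm. The yaws agree to about 0.1°. A last look after the flap had moved put the top lid at (514.9, -42.5) mm, so the pile had not shifted.
- **Flap:** the gripper position gives an angle of 1.571 rad. A plane fitted to the flap in the scene camera's depth image agrees to within 0.003 rad. The bar is gripped at 40 N, the wrist force is about 6 N, and the joint speeds are practically zero.
- **Rest of the bench:** compared by eye in the last scene and top pictures, the look-alikes and bystanders are where they started.
- **What went less well:** my first turn of the gripper ran joint 7 close to its limit (-2.60 of -2.69), so I turned back and approached the bar the other way round. That left the tool leaning about 2.4° while it grips the bar. This did not affect the flap checks.

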